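# Close up a row of printing blocks in the galley

### The arm

A 6-joint arm with a two-finger parallel gripper is mounted at the origin on the work surface. World frame = base frame: x ahead of the robot, y to its left, z up, the work surface at z = 0. Lengths are in mm, angles in rad, forces in N, time in s.
With the tool pointing down it reaches from about 250 to 725 mm from the base axis. Payload 9.7 kg.
Tool frame: the origin (TCP) lies where the fingers leave the gripper's body, on its centre line; the fingertips stand 73 mm ahead of it and the grasp point (between the pads) lies robot.tcp_to_grasp ahead of it (robot.tcp_to_grasp is the distance from the TCP to the grasp point, in mm); z points along the fingers, y is the direction in which the jaws open and shut (so a half turn about z gives the same grasp; the last joint's range is limited). The gripper opens to 85 mm and grips with 20 to 120 N. Pads are 22 mm wide; open, the fingers measure 114 mm over their backs; the gripper's body (76 mm by 85 mm) begins 54 mm behind the grasp point. The pads swing forward as they close: fully open they stand 13 mm farther back than shut.
Start: joints at [1.165, 0.087, 0.176, 1.66, 0, 1.571], TCP at [217.112, 505.331, 303.884] pointing down, gripper open.
Joint ranges: [-3.13, 3.13], [-0.85, 1.81], [-1.15, 1.24], [-2.2, 2.28], [-1.44, 1.52], [-3.14, 3.14]. Speed limits (rad/s): [2.22, 2.22, 2.57, 3.14, 3.14, 3.14].

### API

Orientations are given as [roll, pitch, yaw] about the fixed x, y, z axes, in that order (R = Rz(yaw) Ry(pitch) Rx(roll)).
In Python, from bench import robot gives the robot as it stands.
- The arm moves only by the shell command python3 -m handwheel 'ROWS' [FORCE]. ROWS is JSON, a list of rows, each a list of 3 entries, a list of its own where there are three numbers: the finger opening in mm, from 0 to 85.4, then the shift along the tool's x, y, z as a fraction of full scale, then the turn, a rotation vector about the tool's x, y, z as a fraction of full scale. A call has 1 to 8 rows; each row is the pose to reach, as a shift and turn from the pose commanded when the call began, along the tool's axes at that moment; what a row does not reach only later rows make up. Full scale, the value 1, is 60 cm for a shift and 45 degrees for a turn. A row lasts 1/10 s, in which the tool goes at most 50 mm and 8.59 degrees, less where a joint would pass 70% of its speed; a pose out of reach is approached as far as the arm can. A call with a number of a shift or a turn outside -1 to 1 is refused whole. A call with a gripper value outside its range is refused whole. The fingers move at their own pace and stop on an object; FORCE is the grip in N (left out, the last holds). Time passes only in rows, so rows that repeat a pose let the fingers close. It gives the time, the measured TCP pose, the force and the opening at its end, in the units of the state.
- robot.observe(): the state, without advancing time (a new reading comes with each control period).
- robot.camera(name): name is "scene" or "top" or "wrist"; returns the picture (420x560x3 uint8, red, green, blue); there is no depth.
- robot.camera_params(name): a dict with "vertical_fov" (degrees; the focal length in pixels is half the picture's height over the tangent of half this angle, whatever the lens; pixels are square), "cx", "cy" (the principal point, pixels), "cam_to_world" (4x4, takes a point from camera to world coordinates). Camera axes: x right, y down, z forward; pixel columns grow to the right and rows downward; lengths in mm; the calibration is good to about 2 mm. A picture is of the moment at which its call begins: read the wrist's pose just before it. camera_params takes no time and is no camera call; for the wrist camera it gives the pose at the moment of the call.
- robot.sign_off(): hands the job in, once; it reports no verdict.
The state is a dict: "t": time; "q": joint angles; "joint_velocities": joint speeds; "joint_torque": joint torques, N m; "eef_pos": TCP position; "tool_rot": TCP orientation; "force": force on the tool from outside, world axes, zero at the start; "moment": the same for the moment, N m; "opening": finger opening in mm.
Only numpy, scipy, OpenCV 4.12 (cv2) and the standard library are available. Lean on these libraries where they do the work, as an engineer would, in place of code of your own. Each camera call takes 0.05 s, during which the arm holds its last target.

### The job

Push the row of four printing blocks along the wooden galley as one train, without letting the row come apart, until it is tight against the end stop; then swing the wooden catch fully across the galley behind the row, up to its brass pin. Only push with the fingertips: do not lift or tip any block, leave the spare block, jar, brush pot and brush where they are, and finish clear of everything.

Things in the scene. Friction and masses are not known exactly. Their poses are not given: they have to be found in the camera images.
- galley: Fixed wooden channel, 380 mm along its x, 96 mm wide (y). Origin: centre of its underside, on the bench; z up, x points along the channel to the end stop. Floor 8 mm thick; side rails: inner faces at y = -30 and +30 mm, 18 mm thick, tops 22 mm above the bench. End stop 46 mm high, face at x = +170 mm; open at the other end (x = -190 mm).
- stop_face (a point): Middle of the end stop's face, 30 mm above the bench.
- block1: Printing block 1 of the row of four, block1 nearest the end stop, block4 last: light wood with a black 4 mm rubber pad (33 x 49 mm) on top, 40 mm along the channel (its x), 56 mm across, 45 mm high, about 90 g. Origin: centre of its underside; it lies on the galley floor, so its top is 53 mm above the bench. The blocks start touching one another. Home, its centre is at galley x = 150 mm.
- block2: Printing block 2 of the row of four, block1 nearest the end stop, block4 last: light wood with a black 4 mm rubber pad (33 x 49 mm) on top, 40 mm along the channel (its x), 56 mm across, 45 mm high, about 90 g. Origin: centre of its underside; it lies on the galley floor, so its top is 53 mm above the bench. The blocks start touching one another. Home, its centre is at galley x = 110 mm.
- block3: Printing block 3 of the row of four, block1 nearest the end stop, block4 last: light wood with a black 4 mm rubber pad (33 x 49 mm) on top, 40 mm along the channel (its x), 56 mm across, 45 mm high, about 90 g. Origin: centre of its underside; it lies on the galley floor, so its top is 53 mm above the bench. The blocks start touching one another. Home, its centre is at galley x = 70 mm.
- block4: Printing block 4 of the row of four, block1 nearest the end stop, block4 last: light wood with a black 4 mm rubber pad (33 x 49 mm) on top, 40 mm along the channel (its x), 56 mm across, 45 mm high, about 90 g. Origin: centre of its underside; it lies on the galley floor, so its top is 53 mm above the bench. The blocks start touching one another. Home, its centre is at galley x = 30 mm.
- catch (a joint): Angle (rad) of the wooden turn-button bar on the -y rail. 0 = fully open: points outwards and back, 55 degrees outside the galley's -x direction. Growing values turn it clockwise seen from above, back along the rail (0.96), then inwards to 2.531 = straight across, pointing along galley +y, at its hard stop. Starts between 0 and 0.6, stays where left, moves with under 2 N at its end.
- catch_pivot (a point): Catch's upright pivot axis, at galley x = -5, y = -39 mm, 32 mm above the bench. Closed, the bar rests on a brass pin (8 mm thick, top 38 mm above the bench) on the +y rail at galley x = 7 mm, and its face is then 7 mm behind the last block of a row that is home; a row that is not home is in its way.
- catch_tip (a point): Middle of the catch's free end, 85 mm from the pivot along the bar, 32 mm above the bench. It is the very end of the bar, which is round about its pivot, 16 mm wide and 20 mm high, from 22 to 42 mm above the bench.
- spare: Spare block like those of the row, standing on the bench on the +y side of the galley. Bystander. Origin: centre of its underside.
- jar: Paint jar, 60 mm wide, 80 mm high, on the bench on the +y side of the galley. Bystander. Origin: centre of its underside.
- pot: Blue ceramic pot, 72 mm wide, 85 mm high, with brushes reaching up to about 150 mm, beyond the end stop. Bystander. Origin: centre of its underside.
- brush: Brush, 170 mm long, lying flat on the bench along the galley on its -y side, near the end stop. Bystander. Origin: under its middle.
Not all that is in view belongs to the job. What is shaped like the block4 but red is not meant. Leave any turquoise look-alike of the block2 alone.

How it is judged:
By the outcome, as a careful person would: the job done as asked, in the order asked, and still so for the second after the job is handed in, with the robot touching nothing.
It also fails if it takes over 61 s, if anything falls off the work surface, if the arm or the gripper's body presses on something with over 40 N, if the wrist force passes 120 N, or if a joint passes its speed limit or range.

## Working session

There is one attempt and no reset: what is moved stays moved. The work goes in short steps, Python scripts to look and compute and a shell command to move; the robot and the scene stay as the last step left them, time stands still between calls to the robot, and variables do not carry over. Pictures are saved under pics/ and viewed, and the job is handed in when it is done.

```bash
ls; mkdir -p pics
python3 - <<'E'
from bench import robot
import cv2, numpy as np
s=robot.observe(); print(s['t'],s['eef_pos'],s['tool_rot'],s['opening'],s['force'],robot.tcp_to_grasp)
for n in ['scene','top']:
    im=robot.camera(n); cv2.imwrite(f'pics/{n}0.png',im[:,:,::-1]); p=robot.camera_params(n); print(n,p['vertical_fov'],p['cx'],p['cy'],np.round(p['cam_to_world'],3).tolist())
E
```

```text
pics
0.0 [217.05954316 505.20891042 303.19080465] [-3.14026185e+00  1.48269602e-05  2.73579621e+00] 85.21809229740089 [-0.0110091  -0.65837649 -0.24527592] 53.900000000000006
scene 46.119139589229285 277.51712187577465 208.24119300961527 [[0.44, 0.667, -0.601, 1104.54], [0.898, -0.339, 0.281, -163.126], [-0.016, -0.664, -0.748, 756.654], [0.0, 0.0, 0.0, 1.0]]
top 56.56556534744258 282.80664817442204 208.02182544567523 [[-0.004, -0.993, 0.116, 452.93], [-1.0, 0.003, -0.006, 72.606], [0.006, -0.116, -0.993, 758.658], [0.0, 0.0, 0.0, 1.0]]
```

View pics/scene0.png

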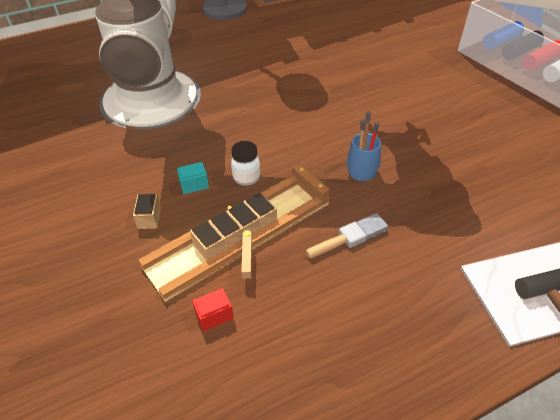

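View pics/top0.png

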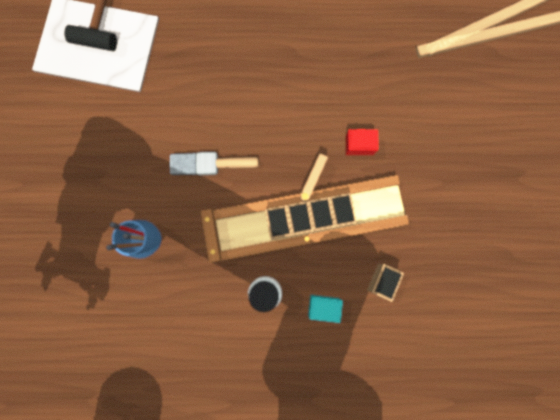

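The top view shows the row's four black pads at about (277,222), (299,217), (321,213) and (344,209). The end stop is at (210,233) and the catch runs from (307,195) to (322,157), with the brass pin at (307,239). Candidates for the row:
- **Red block (363,140):** look-alike, leave alone.
- **Turquoise block (326,309):** look-alike, leave alone.
- **Spare (388,282):** bystander, leave alone.
- **Four black-padded blocks in the channel:** these are the row.

Next I'll take a close crop and measure.

Run:
```python
import cv2
im=cv2.imread('pics/top0.png'); c=im[130:280,190:420]; cv2.imwrite('pics/c1.png',cv2.resize(c,None,fx=3.4,fy=3.4,interpolation=cv2.INTER_CUBIC))
im=cv2.imread('pics/scene0.png'); c=im[150:310,130:340]; cv2.imwrite('pics/c2.png',cv2.resize(c,None,fx=3.7,fy=3.7,interpolation=cv2.INTER_CUBIC))
```

```text
(no output)
```

View pics/c1.png

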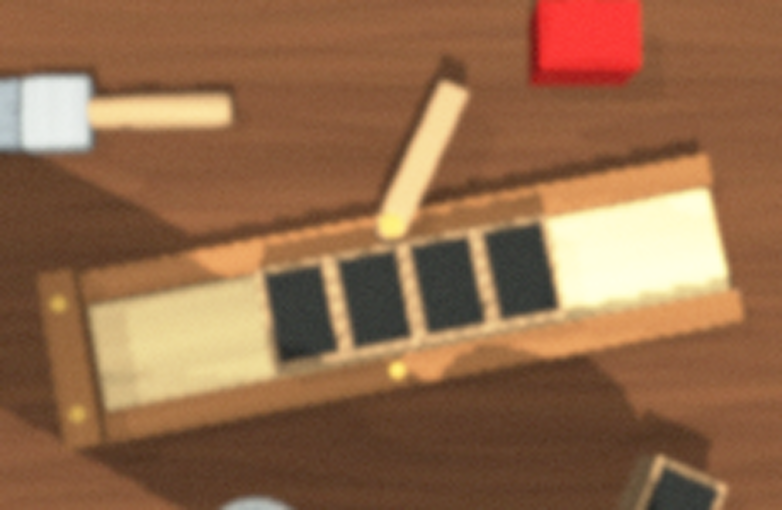

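View pics/c2.png

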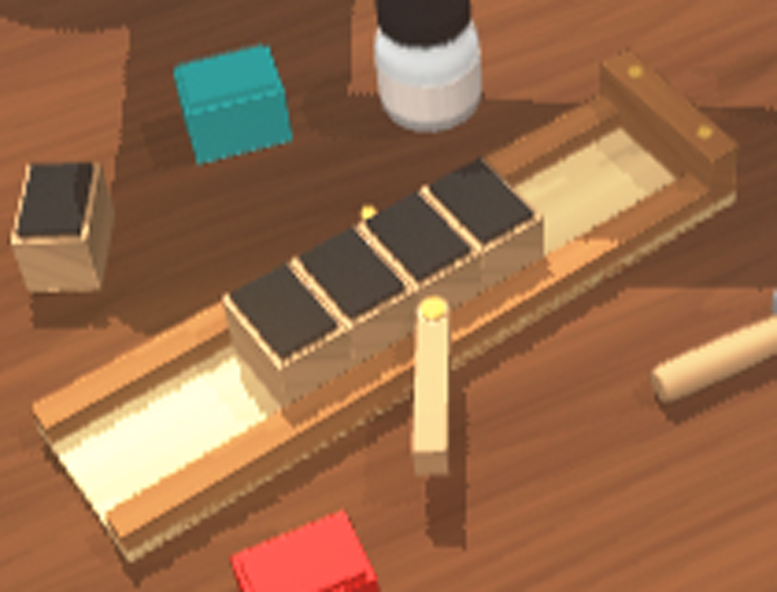

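```bash
cat > h.py <<'E'
import numpy as np, json
from bench import robot
def ray(n,uv,p=None):
    p=p or robot.camera_params(n); f=210/np.tan(np.radians(p['vertical_fov']/2)); T=np.array(p['cam_to_world'])
    d=T[:3,:3]@np.array([(uv[0]-p['cx'])/f,(uv[1]-p['cy'])/f,1]); return T[:3,3],d/np.linalg.norm(d)
def onz(n,uv,z):
    o,d=ray(n,uv); return o+d*(z-o[2])/d[2]
def tri(a,b):
    (o1,d1),(o2,d2)=ray('top',a),ray('scene',b)
    A=np.stack([d1,-d2],1); s=np.linalg.lstsq(A,o2-o1,rcond=None)[0]
    p,q=o1+s[0]*d1,o2+s[1]*d2; return (p+q)/2,np.linalg.norm(p-q)
E
python3 - <<'E'
from h import *
t=lambda u,v:((u+.5)/3.4+190-.5,(v+.5)/3.4+130-.5)
s=lambda u,v:((u+.5)/3.7+130-.5,(v+.5)/3.7+150-.5)
P={}
for n,a,b in [('pin',(398,370),(368,213)),('pivotcap',(391,226),(432,306)),('dot-y',(58,303),(704,132)),('dot+y',(78,414),(635,72)),
 ('stop nearcorner -y',(38,272),(737,148)),('rail end outer -y',(708,153),(122,538)),('rail end outer +y',(742,318),(37,408)),('tip mid top',(453,87),(431,452)),
 ('b4 pad rear -y',(543,225),(285,361)),('b4 pad rear +y',(556,307),(231,297)),('b1 pad front -y',(268,272),(534,213)),('b1 pad front +y',(282,358),(484,163))]:
    p,e=tri(t(*a),s(*b)); P[n]=p; print(n,p.round(1),round(e,1))
for n,u,z in [('stop -y in',(75,268),46),('stop +y out',(62,447),46),('stop +y in',(103,440),46),('stop -y out',(38,272),46),('rail-y',(708,153),22),('rail+y',(742,318),22),('pin',(398,370),38),('piv',(391,226),45),('tip',(453,87),42),
('b4-',(543,225),53),('b4+',(556,307),53),('b1-',(268,272),53),('b1+',(282,358),53)]:
    print(n,onz('top',t(*u),z).round(1))
E
```

```text
pin [480.2  24.3  36.6] 0.1
pivotcap [558.2  27.6  42.8] 0.3
dot-y [516.4 207.5  45.6] 0.6
dot+y [457.  196.3  44.6] 0.2
stop nearcorner -y [533.3 218.8  43.6] 1.2
rail end outer -y [ 603.  -153.    20.9] 1.2
rail end outer +y [ 509.6 -168.8   18.6] 2.1
tip mid top [636.5  -7.6  39.7] 0.1
b4 pad rear -y [558.8 -52.9  45.9] 3.6
b4 pad rear +y [512.8 -60.9  49.4] 2.0
b1 pad front -y [532.6  95.7  52.4] 2.4
b1 pad front +y [486.7  88.3  50.3] 2.5
stop -y in [535.4 198.9  46. ]
stop +y out [439.6 204.2  46. ]
stop +y in [443.2 182.4  46. ]
stop -y out [533.3 218.8  46. ]
rail-y [ 602.6 -153.2   22. ]
rail+y [ 509.  -168.7   22. ]
pin [480.1  24.5  38. ]
piv [558.   27.9  45. ]
tip [635.9  -7.3  42. ]
b4- [557.1 -53.4  53. ]
b4+ [512.9 -59.3  53. ]
b1- [532.1  94.5  53. ]
b1+ [486.1  87.   53. ]
```

Run:
```python
import numpy as np
G=np.array([[7,39],[-5,-39],[-190,-48],[-190,48],[170,-48],[190,-48],[190,48],[170,48]],float)
W=np.array([[480.1,24.5],[558,27.9],[602.6,-153.2],[509,-168.7],[535.4,198.9],[533.3,218.8],[439.6,204.2],[443.2,182.4]])
gc,wc=G.mean(0),W.mean(0)
U,S,V=np.linalg.svd((G-gc).T@(W-wc)); R=(U@V).T; t=wc-R@gc
print(R,np.arctan2(R[1,0],R[0,0]),t); print(((G@R.T+t)-W).round(1))
inv=lambda p:(np.array(p)-t)@R
for n,p in dict(b4m=(557.1,-53.4),b4p=(512.9,-59.3),b1m=(532.1,94.5),b1p=(486.1,87),tip=(635.9,-7.3)).items(): print(n,inv(p).round(1))
d=inv((635.9,-7.3))-[-5,-39]; print('tip',np.hypot(*d), np.degrees(np.arctan2(-d[1],-d[0])), 'catch',np.radians(55)-np.arctan2(-d[1],-d[0]))
for g in [(-60,0),(-120,0),(10,0),(-5,-39),(40,0),(-180,0),(-100,0)]: print(g,(R@g+t).round(1))
```

```text
[[-0.18248626 -0.9832084 ]
 [ 0.9832084  -0.18248626]] 1.7543109101942773 [520.45128767  24.81784076]
[[ 0.7  0.1]
 [ 1.7 -0.9]
 [-0.3 -0. ]
 [-1.1 -2.1]
 [ 1.2  1.8]
 [-0.3  1.6]
 [-1.  -1.3]
 [-1.   0.8]]
b4m [-83.6 -21.8]
b4p [-81.3  22.8]
b1m [ 66.4 -24.2]
b1p [67.4 22.4]
tip [ -52.6 -107.6]
tip 83.56356460204316 55.23716997479743 catch -0.004139396947087093
(-60, 0) [531.4 -34.2]
(-120, 0) [542.3 -93.2]
(10, 0) [518.6  34.6]
(-5, -39) [559.7  27. ]
(40, 0) [513.2  64.1]
(-180, 0) [ 553.3 -152.2]
(-100, 0) [538.7 -73.5]
```

The heights check out: pin 36.6 mm against 38 given, rail tops about 20 against 22, stop about 45 against 46, and pads about 50 against 53. The galley's origin is near (520.5, 24.8) with yaw 1.754. The row spans about x = -87 to +72, and the catch angle is about 0. I'll start the approach with fingers shut, staying high.

```bash
python3 -m handwheel '[[0,[-0.88,-0.69,0],[0,0,1]],[0,[-0.88,-0.69,0],[0,0,1]],[0,[-0.88,-0.69,0],[0,0,1]],[0,[-0.88,-0.69,0],[0,0,1]],[0,[-0.88,-0.69,0],[0,0,1]],[0,[-0.88,-0.69,0],[0,0,1]],[0,[-0.88,-0.69,0],[0,0,1]],[0,[-0.88,-0.69,0],[0,0,1]]]' 30
cat >> h.py <<'E'
YAW=1.7543; Rg=np.array([[np.cos(YAW),-np.sin(YAW)],[np.sin(YAW),np.cos(YAW)]]); Tg=np.array([520.45,24.82])
from scipy.spatial.transform import Rotation as Ro
def g2w(g): return Rg@np.array(g,float)+Tg
def w2g(w): return (np.array(w,float)[:2]-Tg)@Rg
def st():
    s=robot.observe(); p=np.array(s['eef_pos']); print('t',round(s['t'],2),'gal',w2g(p).round(1),'tipz',round(p[2]-73,1),'F',np.round(s['force'],1),'Fgal',(np.array(s['force'])[:2]@Rg).round(1),'rot',np.round(s['tool_rot'],3),'op',round(s['opening'],1)); return s
def to(g,tipz):
    "fractions for next call to bring TCP to galley point g, tip height, tool x along galley x"
    s=st(); R=Ro.from_euler('xyz',s['tool_rot']); p=np.array(s['eef_pos']); w=np.r_[g2w(g),tipz+73]
    sh=R.inv().apply(w-p)/600
    tgt=Ro.from_euler('xyz',[np.pi,0,YAW]); rv=(R.inv()*tgt).as_rotvec()/np.radians(45)
    print('shift',sh.round(4),'turn',rv.round(3))
E
python3 -c "
from h import *
to((-118,0),120)"
```

```text
t: 0.9
eef_pos: [409.3, 152.4, 303.8]
tool_rot: [3.141, -0.0, 1.95]
force: [1.1, 0.3, 0.4]
opening: 0.1
t 0.9 gal [145.7  86. ] tipz 230.8 F [1.1 0.3 0.4] Fgal [ 0.1 -1.2] rot [ 3.141 -0.     1.95 ] op 0.1
shift [-0.459   0.0549  0.1847] turn [ 0.   -0.    0.25]
```

```bash
python3 -m handwheel '[[0,[-0.459,0.055,0.18],[0,0,0.25]],[0,[-0.459,0.055,0.18],[0,0,0.25]],[0,[-0.459,0.055,0.18],[0,0,0.25]],[0,[-0.459,0.055,0.18],[0,0,0.25]],[0,[-0.459,0.055,0.18],[0,0,0.25]],[0,[-0.459,0.055,0.18],[0,0,0.25]],[0,[-0.459,0.055,0.18],[0,0,0.25]],[0,[-0.459,0.055,0.18],[0,0,0.25]]]'
python3 -c "
from h import *
to((-118,0),22)
import cv2
for n in ['top','scene']: cv2.imwrite(f'pics/{n}1.png',robot.camera(n)[:,:,::-1])
"
```

```text
t: 1.7
eef_pos: [541.2, -90.0, 194.8]
tool_rot: [-3.139, -0.001, 1.752]
force: [-0.9, -0.2, 0.2]
opening: 0.2
t 1.7 gal [-116.7    0.5] tipz 121.8 F [-0.9 -0.2  0.2] Fgal [-0.   0.9] rot [-3.139e+00 -1.000e-03  1.752e+00] op 0.2
shift [-0.0024  0.0012  0.1663] turn [-0.003 -0.001 -0.003]
```

View pics/scene1.png

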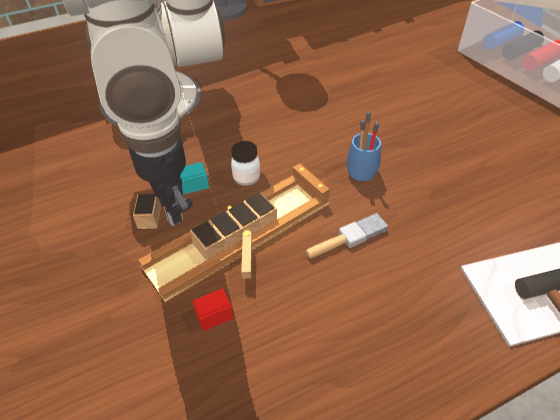

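The hand is above the open end of the channel, behind block4. The fingertips are near pixel (178,222) in the scene view. I'll descend behind the row.

```bash
python3 -m handwheel '[[0,[-0.002,0.001,0.05],[0,0,0]],[0,[-0.002,0.001,0.1],[0,0,0]],[0,[-0.002,0.001,0.14],[0,0,0]],[0,[-0.002,0.001,0.16],[0,0,0]],[0,[-0.002,0.001,0.164],[0,0,0]],[0,[-0.002,0.001,0.164],[0,0,0]]]'
python3 -c "
from h import *
to((-108,0),22)
import cv2
a=robot.camera('top'); b=robot.camera('scene')
cv2.imwrite('pics/c3.png',np.hstack([cv2.resize(a[140:280,200:420],(396,252)),cv2.resize(b[140:300,130:340],(394,300))[:252]])[:,:,::-1])
"
```

```text
t: 2.4
eef_pos: [542.7, -89.8, 98.5]
tool_rot: [3.141, 0.0, 1.755]
force: [0.7, -0.0, -0.0]
opening: -0.2
t 2.4 gal [-116.8   -0.9] tipz 25.5 F [ 0.7 -0.  -0. ] Fgal [-0.2 -0.7] rot [3.141 0.    1.755] op -0.2
shift [ 0.0147 -0.0016  0.0059] turn [0.001 0.    0.001]
```

View pics/c3.png

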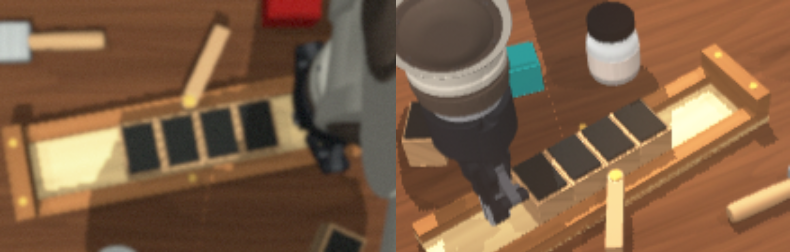

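```bash
python3 -m handwheel '[[0,[0.004,-0.001,0.001],[0,0,0]],[0,[0.008,-0.001,0.002],[0,0,0]],[0,[0.012,-0.001,0.003],[0,0,0]],[0,[0.016,-0.001,0.003],[0,0,0]],[0,[0.02,-0.001,0.003],[0,0,0]],[0,[0.024,-0.001,0.003],[0,0,0]],[0,[0.028,-0.001,0.003],[0,0,0]],[0,[0.032,-0.001,0.003],[0,0,0]]]'
python3 -c "
from h import *
to((-108,0),22)
import cv2
a=robot.camera('top'); b=robot.camera('scene')
cv2.imwrite('pics/c4.png',np.hstack([cv2.resize(a[140:280,200:420],(396,252)),cv2.resize(b[140:300,130:340],(394,300))[:252]])[:,:,::-1])
"
```

```text
t: 3.3
eef_pos: [538.3, -71.3, 95.7]
tool_rot: [-3.142, -0.0, 1.754]
force: [0.0, -0.4, 0.4]
opening: 0.2
t 3.3 gal [-97.8   0. ] tipz 22.7 F [ 0.  -0.4  0.4] Fgal [-0.4  0. ] rot [-3.142 -0.     1.754] op 0.2
shift [-0.017   0.      0.0011] turn [-0. -0. -0.]
```

View pics/c4.png

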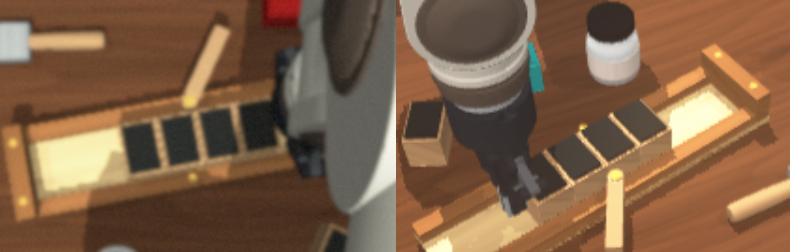

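The fingers are at the rear face and the row hasn't moved yet. I'll push slowly at about 30 mm/s.

```bash
python3 -m handwheel '[[0,[0.003,0,0],[0,0,0]],[0,[0.007,0,0],[0,0,0]],[0,[0.012,0,0],[0,0,0]],[0,[0.017,0,0],[0,0,0]],[0,[0.022,0,0],[0,0,0]],[0,[0.027,0,0],[0,0,0]],[0,[0.032,0,0],[0,0,0]],[0,[0.037,0,0],[0,0,0]]]'
python3 -c "
from h import *
to((-1,0),22)
"; python3 -m handwheel '[[0,[0.005,0,0],[0,0,0]],[0,[0.01,0,0],[0,0,0]],[0,[0.015,0,0],[0,0,0]],[0,[0.02,0,0],[0,0,0]],[0,[0.025,0,0],[0,0,0]],[0,[0.03,0,0],[0,0,0]],[0,[0.034,0,0],[0,0,0]],[0,[0.037,0,0],[0,0,0]]]'
python3 -c "
from h import *
to((-1,0),22)
import cv2
a=robot.camera('top'); b=robot.camera('scene')
cv2.imwrite('pics/c5.png',np.hstack([cv2.resize(a[140:280,200:420],(396,252)),cv2.resize(b[140:300,130:340],(394,300))[:252]])[:,:,::-1])
"
```

```text
t: 4.2
eef_pos: [534.2, -49.5, 95.7]
tool_rot: [3.142, 0.0, 1.754]
force: [1.1, -1.7, 0.2]
opening: 0.1
t 4.2 gal [-75.6   0. ] tipz 22.7 F [ 1.1 -1.7  0.2] Fgal [-1.8 -0.8] rot [3.142 0.    1.754] op 0.1
shift [ 0.1243 -0.      0.0012] turn [ 0.  0. -0.]
t: 5.0
eef_pos: [530.2, -27.7, 95.7]
tool_rot: [-3.142, 0.0, 1.754]
force: [-0.1, -1.4, -0.2]
opening: 0.2
t 5.0 gal [-53.4   0. ] tipz 22.7 F [-0.1 -1.4 -0.2] Fgal [-1.4  0.4] rot [-3.142  0.     1.754] op 0.2
shift [0.0873 0.     0.0011] turn [-0.  0. -0.]
```

View pics/c5.png

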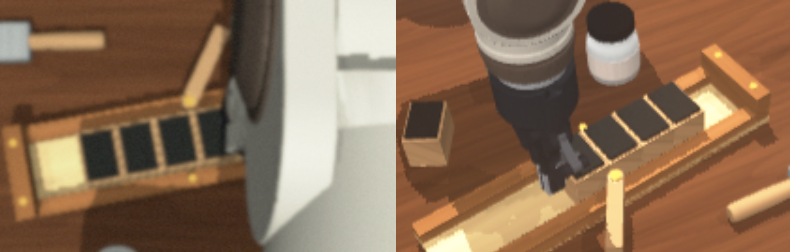

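```bash
python3 -m handwheel '[[0,[0.004,0,0],[0,0,0]],[0,[0.009,0,0],[0,0,0]],[0,[0.014,0,0],[0,0,0]],[0,[0.019,0,0],[0,0,0]],[0,[0.024,0,0],[0,0,0]],[0,[0.029,0,0],[0,0,0]],[0,[0.034,0,0],[0,0,0]],[0,[0.038,0,0],[0,0,0]]]'
python3 -m handwheel '[[0,[0.004,0,0],[0,0,0]],[0,[0.008,0,0],[0,0,0]],[0,[0.012,0,0],[0,0,0]],[0,[0.016,0,0],[0,0,0]],[0,[0.02,0,0],[0,0,0]],[0,[0.024,0,0],[0,0,0]],[0,[0.028,0,0],[0,0,0]],[0,[0.031,0,0],[0,0,0]]]'
python3 -c "
from h import *
to((-1,0),22)
import cv2
a=robot.camera('top'); b=robot.camera('scene')
cv2.imwrite('pics/c6.png',np.hstack([cv2.resize(a[140:280,200:420],(396,252)),cv2.resize(b[140:300,130:340],(394,300))[:252]])[:,:,::-1])
"
```

```text
t: 5.9
eef_pos: [526.0, -5.2, 95.7]
tool_rot: [3.142, 0.0, 1.754]
force: [-0.1, -1.9, 1.0]
opening: -0.0
t: 6.7
eef_pos: [522.6, 13.0, 95.6]
tool_rot: [-3.142, -0.0, 1.754]
force: [0.7, -1.8, -0.9]
opening: -0.6
t 6.7 gal [-12.   0.] tipz 22.6 F [ 0.7 -1.8 -0.9] Fgal [-1.9 -0.4] rot [-3.142 -0.     1.754] op -0.6
shift [0.0183 0.     0.0011] turn [-0. -0. -0.]
```

View pics/c6.png

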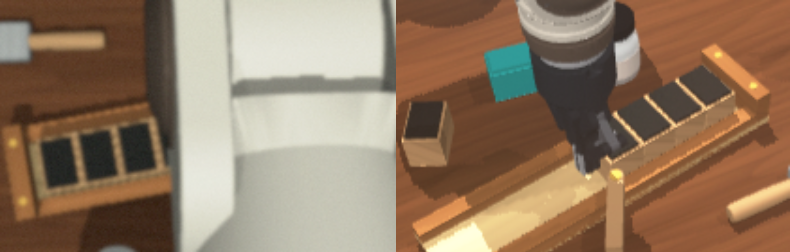

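About 10 mm is left, so I'll creep in.

```bash
python3 -m handwheel '[[0,[0.002,0,0],[0,0,0]],[0,[0.004,0,0],[0,0,0]],[0,[0.006,0,0],[0,0,0]],[0,[0.008,0,0],[0,0,0]],[0,[0.01,0,0],[0,0,0]],[0,[0.012,0,0],[0,0,0]]]'
python3 -m handwheel '[[0,[0.001,0,0],[0,0,0]],[0,[0.002,0,0],[0,0,0]],[0,[0.003,0,0],[0,0,0]],[0,[0.004,0,0],[0,0,0]]]'
python3 -c "
from h import *
to((-1,0),22)
"
```

```text
t: 7.4
eef_pos: [521.4, 20.0, 95.7]
tool_rot: [3.142, 0.0, 1.754]
force: [0.7, -1.5, -0.5]
opening: -0.1
t: 7.8
eef_pos: [520.9, 22.3, 95.7]
tool_rot: [3.142, -0.0, 1.754]
force: [0.6, -1.9, -0.6]
opening: -0.0
t 7.8 gal [-2.6 -0. ] tipz 22.7 F [ 0.6 -1.9 -0.6] Fgal [-2.  -0.2] rot [ 3.142 -0.     1.754] op -0.0
shift [ 0.0027 -0.      0.0012] turn [ 0. -0. -0.]
```

```bash
python3 -m handwheel '[[0,[0.001,0,0],[0,0,0]],[0,[0.002,0,0],[0,0,0]],[0,[0.003,0,0],[0,0,0]],[0,[0.003,0,0],[0,0,0]]]'
python3 -m handwheel '[[0,[0.001,0,0],[0,0,0]],[0,[0.002,0,0],[0,0,0]],[0,[0.002,0,0],[0,0,0]]]'
python3 -c "
from h import *
to((-1,0),22)
"
```

```text
t: 8.2
eef_pos: [520.6, 24.1, 95.7]
tool_rot: [3.142, -0.0, 1.754]
force: [0.7, -1.2, -0.1]
opening: 0.0
t: 8.5
eef_pos: [520.4, 25.3, 95.7]
tool_rot: [3.142, -0.0, 1.754]
force: [-0.0, -1.4, -0.0]
opening: 0.2
t 8.5 gal [ 0.5 -0. ] tipz 22.7 F [-0.  -1.4 -0. ] Fgal [-1.4  0.3] rot [ 3.142 -0.     1.754] op 0.2
shift [-0.0024 -0.      0.0012] turn [ 0. -0. -0.]
```

```bash
python3 -m handwheel '[[0,[0.001,0,0],[0,0,0]],[0,[0.002,0,0],[0,0,0]],[0,[0.002,0,0],[0,0,0]]]'
python3 -c "
from h import *
st()
import cv2
a=robot.camera('top'); b=robot.camera('scene')
cv2.imwrite('pics/c7.png',np.hstack([cv2.resize(a[170:280,200:300],(396,436)),cv2.resize(b[150:260,220:340],(394,361)).repeat(1,0)[:436] if 0 else cv2.resize(b[150:260,220:340],(394,436))])[:,:,::-1])
"
```

```text
t: 8.8
eef_pos: [520.4, 25.9, 95.7]
tool_rot: [3.141, 0.001, 1.754]
force: [1.0, -6.1, -0.8]
opening: 0.0
t 8.8 gal [ 1.1 -0.1] tipz 22.7 F [ 1.  -6.1 -0.8] Fgal [-6.1  0.2] rot [3.141e+00 1.000e-03 1.754e+00] op 0.0
```

View pics/c7.png

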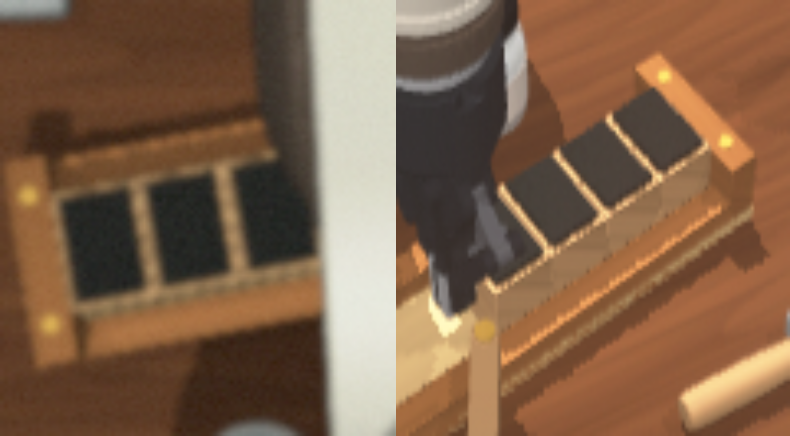

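Force rose to 6 N and block1 is against the stop in both views. One more small squeeze, then I'll back off.

```bash
python3 -m handwheel '[[0,[0.001,0,0],[0,0,0]],[0,[0.002,0,0],[0,0,0]],[0,[0.002,0,0],[0,0,0]]]'
python3 -m handwheel '[[0,[-0.003,0,0],[0,0,0]],[0,[-0.008,0,0],[0,0,0]],[0,[-0.02,0,0],[0,0,0]],[0,[-0.035,0,0],[0,0,0]],[0,[-0.05,0,0],[0,0,0]],[0,[-0.05,0,0],[0,0,0]]]'
python3 -c "
from h import *
to((10,-112),130)"
```

```text
t: 9.2
eef_pos: [520.6, 26.2, 95.9]
tool_rot: [3.141, 0.004, 1.753]
force: [4.0, -12.5, -1.4]
opening: -0.1
t: 9.8
eef_pos: [525.6, -3.1, 95.7]
tool_rot: [3.142, 0.0, 1.753]
force: [-0.0, 0.8, -0.0]
opening: -0.0
t 9.8 gal [-28.4   0. ] tipz 22.7 F [-0.   0.8 -0. ] Fgal [ 0.8 -0.1] rot [3.142 0.    1.753] op -0.0
shift [ 0.0643  0.1866 -0.1789] turn [ 0.     0.    -0.002]
```

```bash
python3 -m handwheel '[[0,[0,0,-0.07],[0,0,0]],[0,[0,0,-0.13],[0,0,0]],[0,[0.026,0.07,-0.13],[0,0,0]],[0,[0.026,0.14,-0.13],[0,0,0]],[0,[0.026,0.182,-0.13],[0,0,0]],[0,[0.026,0.182,-0.13],[0,0,0]],[0,[0.026,0.182,-0.13],[0,0,0]]]'
python3 -c "
from h import *
to((-13,-110),29)
import cv2
a=robot.camera('top'); b=robot.camera('scene')
cv2.imwrite('pics/c8.png',np.hstack([cv2.resize(a[130:280,190:390],(396,297)),cv2.resize(b[150:300,130:340],(394,297))])[:,:,::-1])
"
```

```text
t: 10.5
eef_pos: [629.8, 33.3, 173.0]
tool_rot: [-3.14, -0.0, 1.754]
force: [0.1, 0.2, -0.8]
opening: -0.1
t 10.5 gal [ -11.6 -109. ] tipz 100.0 F [ 0.1  0.2 -0.8] Fgal [ 0.2 -0.2] rot [-3.14  -0.     1.754] op -0.1
shift [-0.0024  0.0018  0.1183] turn [-0.002 -0.    -0.   ]
```

View pics/c8.png

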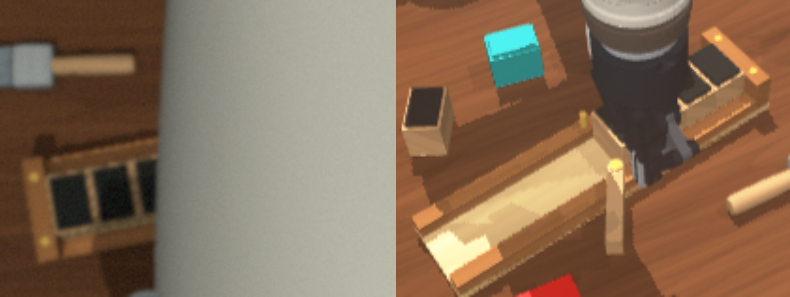

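Catch untouched and the row still home. The fingers hover on the catch's outer/stop side. I'll descend and work out the arc waypoints.

```bash
python3 -m handwheel '[[0,[-0.002,0.002,0.05],[0,0,0]],[0,[-0.002,0.002,0.09],[0,0,0]],[0,[-0.002,0.002,0.114],[0,0,0]],[0,[-0.002,0.002,0.118],[0,0,0]],[0,[-0.002,0.002,0.118],[0,0,0]]]'
python3 -c "
from h import *
s=st(); c=w2g(s['eef_pos'])
for ph in range(235,85,-7):
    f=np.radians(ph); u=np.array([np.cos(f),np.sin(f)]); n=np.array([-u[1],u[0]])
    p=np.array([-5,-39])+62*u+(8+11*abs(n[0])+14.5*abs(n[1]))*n; d=(p-c)/600
    print(ph,p.round(1),round(d[0],3),round(-d[1],3))
"
```

```text
t: 11.1
eef_pos: [631.1, 32.2, 103.5]
tool_rot: [3.141, 0.0, 1.754]
force: [0.3, -0.7, 1.1]
opening: 0.3
t 11.1 gal [ -12.9 -110.2] tipz 30.5 F [ 0.3 -0.7  1.1] Fgal [-0.8 -0.2] rot [3.141 0.    1.754] op 0.3
235 [ -19.8 -104.3] -0.011 -0.01
228 [ -27.3 -102.4] -0.024 -0.013
221 [-34.6 -99.4] -0.036 -0.018
214 [-41.8 -95.4] -0.048 -0.025
207 [-48.5 -90.2] -0.059 -0.033
200 [-54.6 -84.1] -0.069 -0.044
193 [-59.9 -76.9] -0.078 -0.055
186 [-64.2 -68.9] -0.085 -0.069
179 [-67.4 -60.6] -0.091 -0.083
172 [-69.7 -54. ] -0.095 -0.094
165 [-71.3 -47. ] -0.097 -0.105
158 [-72.1 -39.5] -0.099 -0.118
151 [-71.8 -31.7] -0.098 -0.131
144 [-70.6 -23.8] -0.096 -0.144
137 [-68.1 -15.8] -0.092 -0.157
130 [-64.6  -8.1] -0.086 -0.17
123 [-59.8  -0.7] -0.078 -0.182
116 [-54.    6.1] -0.068 -0.194
109 [-47.   12.1] -0.057 -0.204
102 [-39.2  17.1] -0.044 -0.212
95 [-30.5  21. ] -0.029 -0.219
88 [-22.3  23.6] -0.016 -0.223
```

```bash
python3 -m handwheel '[[0,[-0.011,-0.01,0.003],[0,0,0]],[0,[-0.024,-0.013,0.003],[0,0,0]],[0,[-0.036,-0.018,0.003],[0,0,0]],[0,[-0.048,-0.025,0.003],[0,0,0]],[0,[-0.059,-0.033,0.003],[0,0,0]],[0,[-0.069,-0.044,0.003],[0,0,0]],[0,[-0.078,-0.055,0.003],[0,0,0]],[0,[-0.085,-0.069,0.003],[0,0,0]]]'
python3 -c "
from h import *
to((-64.2,-68.9),29)
import cv2
a=robot.camera('top'); b=robot.camera('scene')
cv2.imwrite('pics/c9.png',np.hstack([cv2.resize(a[130:280,190:390],(396,297)),cv2.resize(b[150:300,130:340],(394,297))])[:,:,::-1])
"
```

```text
t: 11.9
eef_pos: [599.5, -26.0, 101.1]
tool_rot: [3.141, 0.0, 1.754]
force: [-0.3, 1.7, -0.1]
opening: -0.2
t 11.9 gal [-64.4 -68.4] tipz 28.1 F [-0.3  1.7 -0.1] Fgal [ 1.7 -0.1] rot [3.141 0.    1.754] op -0.2
shift [ 0.0003  0.0008 -0.0015] turn [ 0.     0.    -0.001]
```

View pics/c9.png

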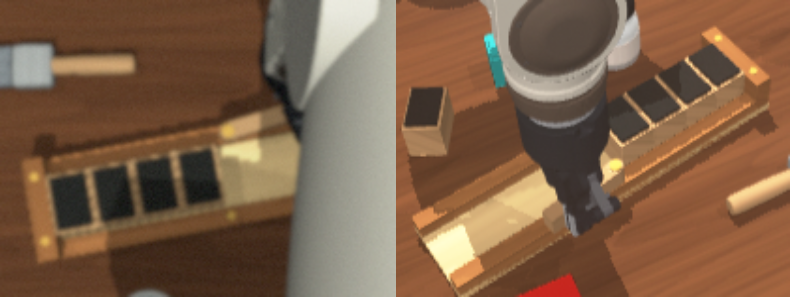

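The catch is being swept and now lies along the rail. I'll continue the arc.

```bash
python3 -m handwheel '[[0,[-0.006,-0.014,-0.001],[0,0,0]],[0,[-0.01,-0.025,-0.001],[0,0,0]],[0,[-0.012,-0.036,-0.001],[0,0,0]],[0,[-0.014,-0.049,-0.001],[0,0,0]],[0,[-0.013,-0.062,-0.001],[0,0,0]],[0,[-0.011,-0.075,-0.001],[0,0,0]],[0,[-0.007,-0.088,-0.001],[0,0,0]],[0,[-0.001,-0.101,-0.001],[0,0,0]]]'
python3 -c "
from h import *
to((-64.6,-8.1),29)
import cv2
a=robot.camera('top'); b=robot.camera('scene')
cv2.imwrite('pics/c10.png',np.hstack([cv2.resize(a[130:280,190:390],(396,297)),cv2.resize(b[150:300,130:340],(394,297))])[:,:,::-1])
"
```

```text
t: 12.8
eef_pos: [539.7, -36.9, 101.7]
tool_rot: [3.142, 0.0, 1.754]
force: [1.7, -0.4, -0.1]
opening: 0.2
t 12.8 gal [-64.2  -7.7] tipz 28.7 F [ 1.7 -0.4 -0.1] Fgal [-0.7 -1.6] rot [3.142 0.    1.754] op 0.2
shift [-0.0006  0.0007 -0.0005] turn [ 0.  0. -0.]
```

View pics/c10.png

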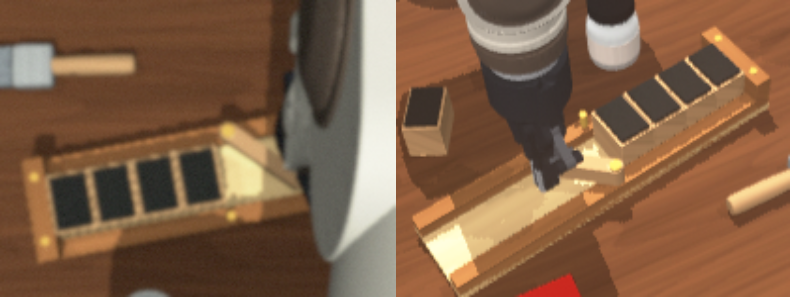

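```bash
python3 -m handwheel '[[0,[0.008,-0.012,0],[0,0,0]],[0,[0.018,-0.024,0],[0,0,0]],[0,[0.029,-0.034,0],[0,0,0]],[0,[0.04,-0.041,0],[0,0,0]],[0,[0.046,-0.044,0],[0,0,0]],[0,[0.052,-0.047,0],[0,0,0]]]'
python3 -m handwheel '[[0,[0.003,-0.001,0],[0,0,0]],[0,[0.005,-0.002,0],[0,0,0]],[0,[0.007,-0.003,0],[0,0,0]],[0,[0.009,-0.004,0],[0,0,0]]]'
python3 -c "
from h import *
to((-24,22),29)
import cv2
a=robot.camera('top'); b=robot.camera('scene')
cv2.imwrite('pics/c11.png',np.hstack([cv2.resize(a[130:280,190:390],(396,297)),cv2.resize(b[150:300,130:340],(394,297))])[:,:,::-1])
"
```

```text
t: 13.5
eef_pos: [506.8, -11.0, 101.7]
tool_rot: [3.141, 0.0, 1.754]
force: [1.6, -0.5, -0.4]
opening: -0.1
t: 13.9
eef_pos: [503.7, -6.6, 101.6]
tool_rot: [-3.141, 0.0, 1.754]
force: [0.3, -0.3, 0.5]
opening: 0.3
t 13.9 gal [-27.8  22.2] tipz 28.6 F [ 0.3 -0.3  0.5] Fgal [-0.3 -0.2] rot [-3.141  0.     1.754] op 0.3
shift [ 0.0064  0.0003 -0.0006] turn [-0.  0. -0.]
```

View pics/c11.png

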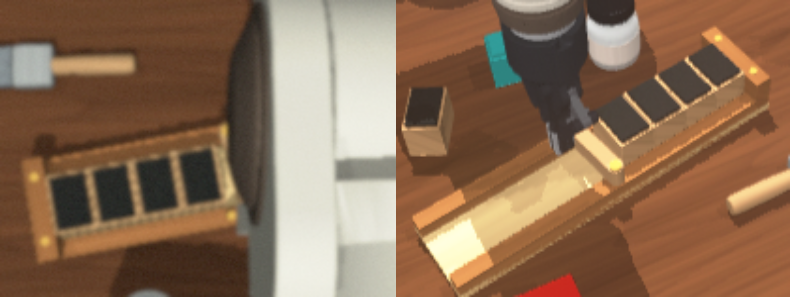

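Nearly across. I'll creep until the force rises at the hard stop.

```bash
python3 -m handwheel '[[0,[0.002,0,0],[0,0,0]],[0,[0.004,0,0],[0,0,0]],[0,[0.005,0,0],[0,0,0]],[0,[0.005,0,0],[0,0,0]]]'
python3 -m handwheel '[[0,[0.001,0,0],[0,0,0]],[0,[0.002,0,0],[0,0,0]],[0,[0.003,0,0],[0,0,0]],[0,[0.003,0,0],[0,0,0]]]'
python3 -c "
from h import *
st()"
```

```text
t: 14.4
eef_pos: [503.1, -3.5, 101.6]
tool_rot: [-3.141, -0.0, 1.754]
force: [-0.8, -0.2, -1.0]
opening: -0.0
t: 14.8
eef_pos: [502.8, -1.8, 101.7]
tool_rot: [-3.142, -0.0, 1.754]
force: [-0.3, 0.4, 1.1]
opening: 0.0
t 14.8 gal [-22.9  22.2] tipz 28.7 F [-0.3  0.4  1.1] Fgal [0.5 0.2] rot [-3.142 -0.     1.754] op 0.0
```

```bash
python3 -m handwheel '[[0,[0.001,0,0],[0,0,0]],[0,[0.002,0,0],[0,0,0]],[0,[0.002,0,0],[0,0,0]]]'
python3 -m handwheel '[[0,[0.001,0,0],[0,0,0]],[0,[0.002,0,0],[0,0,0]],[0,[0.002,0,0],[0,0,0]]]'
python3 -c "
from h import *
st()"
```

```text
t: 15.1
eef_pos: [502.6, -0.8, 101.7]
tool_rot: [-3.142, 0.0, 1.754]
force: [-1.1, -2.4, 0.3]
opening: 0.1
t: 15.4
eef_pos: [502.5, -0.5, 101.7]
tool_rot: [-3.142, 0.003, 1.753]
force: [0.5, -9.0, 0.1]
opening: -0.1
t 15.4 gal [-21.6  22.2] tipz 28.7 F [ 0.5 -9.   0.1] Fgal [-8.9  1.2] rot [-3.142e+00  3.000e-03  1.753e+00] op -0.1
```

Hard contact at 9 N, where moving the catch takes under 2 N. I'll retreat backwards, then up and clear.

```bash
python3 -m handwheel '[[0,[-0.003,0,0],[0,0,0]],[0,[-0.015,0,0],[0,0,0]],[0,[-0.04,0,0],[0,0,0]],[0,[-0.06,0,-0.03],[0,0,0]],[0,[-0.06,0,-0.1],[0,0,0]],[0,[-0.06,0,-0.18],[0,0,0]],[0,[-0.06,0,-0.25],[0,0,0]],[0,[-0.06,0,-0.25],[0,0,0]]]'
python3 -m handwheel '[[0,[-0.08,-0.04,-0.08],[0,0,0]],[0,[-0.16,-0.08,-0.1],[0,0,0]],[0,[-0.24,-0.12,-0.1],[0,0,0]],[0,[-0.32,-0.15,-0.1],[0,0,0]],[0,[-0.38,-0.15,-0.1],[0,0,0]],[0,[-0.38,-0.15,-0.1],[0,0,0]],[0,[-0.38,-0.15,-0.1],[0,0,0]]]'
python3 -c "
from h import *
st()
import cv2
a=robot.camera('top'); b=robot.camera('scene')
cv2.imwrite('pics/top2.png',a[:,:,::-1]);cv2.imwrite('pics/scene2.png',b[:,:,::-1])
cv2.imwrite('pics/c12.png',cv2.resize(a[130:280,190:420],None,fx=3.4,fy=3.4,interpolation=cv2.INTER_CUBIC)[:,:,::-1])
"
```

```text
t: 16.2
eef_pos: [510.6, -35.9, 258.0]
tool_rot: [3.133, 0.002, 1.754]
force: [0.0, 0.1, 0.3]
opening: 0.0
t: 16.9
eef_pos: [461.4, -277.9, 310.7]
tool_rot: [-3.141, -0.001, 1.751]
force: [0.3, 1.3, 0.2]
opening: 0.5
t 16.9 gal [-286.9  113.3] tipz 237.7 F [0.3 1.3 0.2] Fgal [ 1.2 -0.6] rot [-3.141e+00 -1.000e-03  1.751e+00] op 0.5
```

View pics/c12.png

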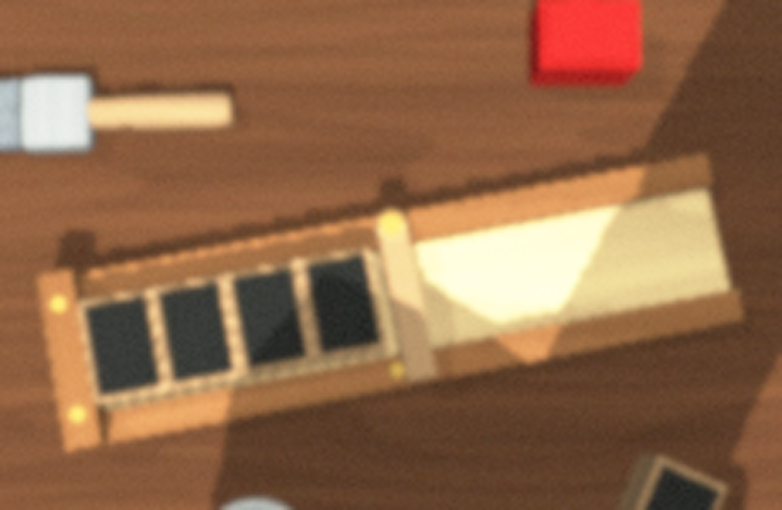

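View pics/scene2.png

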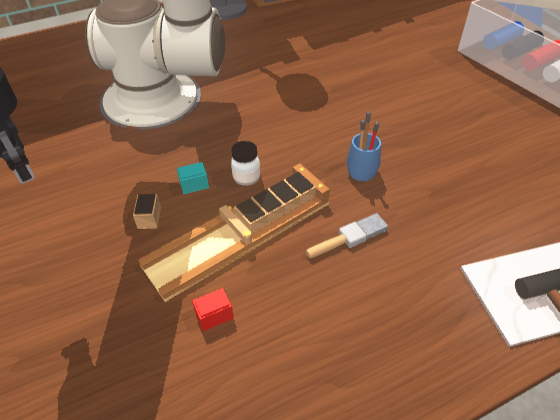

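The catch lies across from (391,222) to about (421,377) in the crop, against the pin at (398,370). The row is tight to the stop and the bystanders look unmoved. I'll check the numbers.

Run:
```python
from h import *
import cv2
t=lambda u,v:((u+.5)/3.4+189.5,(v+.5)/3.4+129.5)
g=lambda u,v,z:w2g(onz('top',t(u,v),z))
tip=g(421,378,42); pv=g(391,223,44); d=tip-pv
print('tip',tip.round(1),'pivot',pv.round(1),'angle',np.radians(55)+np.pi-np.arctan2(d[1],d[0])%(2*np.pi))
im=cv2.imread('pics/top2.png'); m=((im.max(2)<70)&(im.max(2)-im.min(2)<22)).astype(np.uint8)
sub=np.zeros_like(m); sub[195:260,205:310]=m[195:260,205:310]
n,_,st_,c=cv2.connectedComponentsWithStats(cv2.morphologyEx(sub,cv2.MORPH_OPEN,np.ones((3,3))))
for i in range(1,n):
    if st_[i,4]>100: print(st_[i,4],w2g(onz('top',c[i],53)).round(1))
# bystanders: shift between pictures
for n in ('top','scene'):
  a=cv2.imread(f'pics/{n}0.png',0);b=cv2.imread(f'pics/{n}2.png',0)
  for k,(x0,y0,x1,y1) in (dict(jar=(245,272,286,316),spare=(370,260,408,304),pot=(105,215,165,262),brush=(165,148,262,178),red=(343,124,383,158),teal=(305,292,347,326)) if n=='top' else dict(jar=(228,140,264,187),spare=(130,190,165,232),pot=(344,108,386,184),brush=(302,212,392,262),red=(190,288,236,330),teal=(175,160,212,195))).items():
    r=cv2.matchTemplate(b[y0-6:y1+6,x0-6:x1+6],a[y0:y1,x0:x1],cv2.TM_CCOEFF_NORMED); _,v,_,l=cv2.minMaxLoc(r); print(n,k,(l[0]-6,l[1]-6),round(v,2))
```

```text
tip [-4.  46.3] pivot [ -4.2 -39.2] angle 2.5326540012175265
361 [30.5  0.6]
353 [69.9  0.9]
331 [ 1.102e+02 -1.000e-01]
344 [149.8   0.2]
top jar (0, 0) 0.94
top spare (0, 0) 0.83
top pot (0, 0) 0.79
top brush (0, 0) 0.98
top red (0, 0) 0.99
top teal (0, 0) 0.92
scene jar (0, 0) 0.99
scene spare (0, 0) 0.87
scene pot (0, 0) 0.76
scene brush (0, 0) 0.96
scene red (0, 0) 1.0
scene teal (0, 0) 0.83
```

Block centres read 30.5, 69.9, 110.2 and 149.8 mm against 30, 70, 110 and 150. The catch reads 2.533 against 2.531, and no bystander shifted. Handing in.

```bash
python3 -c "
from bench import robot
print(robot.sign_off())"
```

```text
the job is handed in; nothing more can be done
None
```

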